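# Pin the cylinder rod to the pull carriage and hold it at the mark

### The job

On the pull-test bench, couple the spring-return cylinder to the carriage: take the thickest of the three pins from the rack and put it all the way down through the fork and the rod eye. Then pull the carriage out by its upright grip until its pointer stands in the middle of the rider's notch, and keep hold of it there against the springs for the gauge reading: finish while still holding the grip, with the pin fully home. Leave the other pins and the things lying about where they are.

Things in the scene. Friction and masses are not known exactly. Their poses are not given: they have to be found in the camera images.
- pin: The pin to use, thickest of three standing in the rack (any hole): round black head 24 mm across, 42 mm tall, on a steel shank 10 mm across, 38 mm long, its last 7 mm tapering to 5 mm. 40 to 85 g. Origin at the centre of the head's flat underside (shoulder), z up: head 0 to 42, shank 0 to -38. In the rack the shoulder rests on the rack's top, the shank hangs in a loose hole.
- pin_mid: A thinner pin standing in the rack, to be left: black head 17 mm in diameter and 42 mm tall, shank 8 mm. Origin as for the pin.
- pin_thin: The thinnest pin in the rack, to be left: black head 12 mm in diameter (18 mm in its lowest 5 mm) and 42 mm tall, shank 6 mm. Origin as for the pin.
- rack: Aluminium pin rack fixed to the table, 180 mm (its x) by 50 mm (its y) by 44 mm high, with three upright holes 60 mm apart along its x. Origin at the centre of its underside.
- rig: Pull-test bench fixed to the table: base plate 535 mm (y) x 170 x 15 mm; from its +y end a grey force gauge, the spring-return cylinder (36 mm square caps), then the carriage on two shafts. Origin on the table straight below the coupling hole; it pulls out along its -y. At home fork holes and rod eye are in line above the origin. Its fixed parts reach 92 mm above the table.
- fork: Steel fork on the carriage, the rod eye between its two plates: each 36 x 36 x 8 mm, 16 mm apart, with an upright 12 mm hole (2 mm chamfer on top). Origin at the hole's centre on the upper plate's top face, 78 mm above the table; z up. Pin home: its shoulder on this face, tip 6 mm below the lower plate. A block of equal height joins it to the carriage on its -y side.
- rod_eye: Eye on the end of the cylinder rod, between the fork plates: ring 29 mm outside, hole 12 mm, 12 mm thick; moves with the rod. Origin at the centre of its underside, 22 mm below the fork's origin when both are home.
- grip: Black upright hand grip on top of the carriage, by which it is pulled: round, 75 mm tall, 26 mm in diameter from 26 to 60 mm above its foot, narrowing to 20 mm at both ends. Origin at the centre of its foot, on the carriage's flat top 56 mm above the table, 85 mm in the pull direction (-y of the rig) from the fork's origin; z up.
- carriage (a joint): How far the carriage has been pulled out along -y of the rig, in m: 0 home (held there by its own spring), 0.065 at the end stop. Its spring pulls back with about 1.6 N at home, rising by 0.04 N per mm; with the pin in, the cylinder's spring adds to this.
- plunger (a joint): How far the cylinder rod has been drawn out along -y of the rig, in m: 0 home. Its spring pulls back with 4.5 N at home, rising by 0.18 N per mm. Drawn by the pin only, with up to about 2 mm of play behind the carriage.
- pointer (a point): Tip of the flat dark pointer, 3 mm wide and 24 mm long, that stands out level from the carriage's +x side (of the rig); moves with the carriage along the scale strip.
- notch (a point): Middle of the 10 mm wide notch in the black rider clamped on the scale strip: the mark. The rider is set anew each time; the pointer must travel 25 to 50 mm from home to come level with it along the rig's y (1 mm from it across).
- spare_cylinder: A second cylinder lying on the table, 36 mm high, 180 mm long, origin near its middle; to be left.
- wrench: Wrench lying on the table, 150 mm long, origin near its middle; to be left.
- screwdriver: Screwdriver lying on the table, 200 mm long, origin near its middle; to be left.
- oil: White oil bottle standing on the table, 52 mm in diameter, 130 mm tall, origin under its middle; to be left.
Not all that is in view belongs to the job. Leave any purple look-alike of the pin alone.

How it is judged:
By the outcome, as a careful person would: the job done as asked, in the order asked, and still so for the second after the job is handed in, while the arm keeps its last pose, push and grip.
It also fails if it takes over 54 s, if anything falls off the work surface, if the arm or the gripper's body presses on something with over 40 N, if the wrist force passes 120 N, or if a joint passes its speed limit or range.

### The arm

A 7-joint arm with a two-finger parallel gripper is mounted at the origin on the work surface. World frame = base frame: x ahead of the robot, y to its left, z up, the work surface at z = 0. Lengths are in m, angles in rad, forces in N, time in s.
With the tool pointing down it reaches from about 0.425 to 0.875 m from the base axis. Payload 4.7 kg.
Tool frame: the origin (TCP) lies at the very end of the fingers, on their centre line; the grasp point (between the pads) lies 19 mm behind it; z points along the fingers, y is the line along which they close (so a half turn about z gives the same grasp; the last joint's range is limited). The gripper opens to 87 mm and grips with 3 to 60 N. Pads are 19 mm wide; open, the fingers measure 117 mm over their backs; the gripper's body (75 mm by 190 mm) begins 51 mm behind the grasp point.
Start: joints at [-1.103, 0.321, -0.07, 1.45, 0.023, 1.371, -0.057], TCP at [0.285, 0.584, 0.223] pointing down, gripper open.
Joint ranges: [-2.86, 2.86], [-0.3, 2.09], [-1.38, 1.24], [0.06, 2.45], [-1.56, 4.7], [0.09, 2.05], [-2.69, 2.69]. Speed limits (rad/s): [2.57, 2.57, 3.14, 3.14, 3.14, 3.14, 3.14].

### API

Orientations are given as a rotation vector (axis times angle).
In Python, from bench import ctrl, imaging, ticket gives the robot as it stands.
- The arm moves only by the tool jog_arm, never from a script. Its argument "rows" is text: rows parted by semicolons, each of 7 numbers parted by spaces: the shift along the tool's x, y, z in cm, then the turn, a rotation vector about the tool's x, y, z in rad, then the closure, from -1 (fully open) to 1 (shut), so that 0 is half open. A call has 1 to 5 rows; each row shifts and turns the commanded pose from where the row before left it, along the tool's axes as they then stand; what a row does not reach is not made up. A row lasts 1/8 s, in which the tool goes at most 62.5 mm and 10.7 degrees, less where a joint would pass 70% of its speed; a pose out of reach is approached as far as the arm can. A call with a gripper value outside its range is refused whole. The fingers move at their own pace and stop on an object; "force" is the grip in N (left out, the last holds). Time passes only in rows, so rows that do not move let the fingers close. It gives the time, the measured TCP pose, the force, the opening and the grip force at its end, in the units of the state.
- ctrl.get_state(): the state, without advancing time (a new reading comes with each control period).
- imaging.get_image(name): name is "scene" or "top" or "wrist"; returns a dict with "img" (420x560x3 uint8, blue, green, red), "vertical_fov" (degrees; the focal length in pixels is half the picture's height over the tangent of half this angle, whatever the lens; pixels are square), "cx", "cy" (the principal point, pixels), "origin" and "orientation" of the camera in the world. Camera axes: x right, y down, z forward; pixel columns grow to the right and rows downward; lengths in m; the calibration is good to about 2 mm. A picture is of the moment at which its call begins. There is no depth.
- ticket.close_job(): hands the job in; it is judged then, once.
The state is a dict: "time": time; "joint_positions": joint angles; "qd": joint speeds; "joint_torque": joint torques, N m; "position": TCP position; "tool_rot": TCP orientation; "ft_force": force on the tool from outside, world axes, zero at the start; "torque": the same for the moment, N m; "grip_width": opening from 0.0 (shut) to 1.0 (fully open); "grip_force": force on a finger pad.
Only numpy, scipy, OpenCV 4.12 (cv2) and the standard library are available. Lean on these libraries where they do the work, as an engineer would, in place of code of your own. Each camera call takes 0.05 s, during which the arm holds its last target. There are 200 camera calls.

## Working session

There is one attempt and no reset: what is moved stays moved. The work goes in short steps, Python scripts to look and compute and a tool call to move; the robot and the scene stay as the last step left them, time stands still between calls to the robot, and variables do not carry over. Pictures are saved under pics/ and viewed, at most 12 in all, crops included, and the job is handed in when it is done.

Besides the shell and the picture viewer there is one more tool, called after "Call:" as name(argument=value, ...) on one line, values as JSON. jog_arm: Moves the arm, as the interface text tells. Its arguments: {"type":"object","properties":{"rows":{"type":"string"},"force":{"type":"number"}},"required":["rows"]}

```bash
mkdir -p pics; ls
cat > h.py <<'E'
from bench import ctrl, imaging, ticket
import numpy as np, cv2, json
from scipy.spatial.transform import Rotation as R
def snap(n,f):
    d=imaging.get_image(n); cv2.imwrite(f'pics/{f}.png',d['img'])
    m={k:(np.array(v).tolist() if not np.isscalar(v) else v) for k,v in d.items() if k!='img'}
    json.dump(m,open(f'pics/{f}.json','w')); return d
def ray(f,u,v):
    m=json.load(open(f'pics/{f}.json')); o=np.array(m['orientation'])
    Rm=o if o.shape==(3,3) else (R.from_rotvec(o).as_matrix() if o.size==3 else R.from_quat(o).as_matrix())
    F=210/np.tan(np.radians(m['vertical_fov'])/2)
    return np.array(m['origin']),Rm@np.array([(u-m['cx'])/F,(v-m['cy'])/F,1])
def at(f,u,v,z):
    o,d=ray(f,u,v); return (o+d*(z-o[2])/d[2]).round(4)
def proj(f,p):
    m=json.load(open(f'pics/{f}.json')); o=np.array(m['orientation'])
    Rm=o if o.shape==(3,3) else R.from_rotvec(o).as_matrix()
    F=210/np.tan(np.radians(m['vertical_fov'])/2)
    c=Rm.T@(np.array(p)-m['origin']); return np.round([m['cx']+F*c[0]/c[2],m['cy']+F*c[1]/c[2]],1)
def todo(p,yaw=None):
    s=ctrl.get_state(); Rt=R.from_rotvec(s['tool_rot']); return (Rt.inv().apply(np.array(p)-s['position'])*100).round(2)
E
python3 - <<'E'
from h import *
for n in('scene','top','wrist'):
    d=snap(n,n+'0'); print(n,open(f'pics/{n}0.json').read())
print(ctrl.get_state())
a=cv2.imread('pics/top0.png');b=cv2.imread('pics/scene0.png')
E
```

```text
pics
scene {"vertical_fov": 53.59406669809857, "cx": 280.65729280800764, "cy": 212.90370875868032, "origin": [0.912549836412977, -0.8485246310298382, 0.6729117554324835], "orientation": [-2.144514645854707, -0.5114382228013016, 0.2932178604718716]}
top {"vertical_fov": 49.07983934228582, "cx": 284.40934376258974, "cy": 194.7816489196174, "origin": [0.25854639374339483, -0.09320352534713966, 1.3996036729246155], "orientation": [-2.0949131884886176, 2.132169507681982, -0.18912792464393555]}
wrist {"vertical_fov": 65.1298346188387, "cx": 275.7605441287832, "cy": 204.48466103971376, "origin": [0.22029511494128154, 0.6156565002200951, 0.3832479766004522], "orientation": [2.4642714421473513, 1.5387564614837452, 0.20614315082692333]}
{'time': 0.15, 'joint_positions': array([-1.10290242,  0.32164408, -0.07008987,  1.45141864,  0.02259798,
        1.37079197, -0.0568923 ]), 'qd': array([-0.0007298 , -0.0013669 , -0.00098328, -0.00248127,  0.00164929,
       -0.00024248,  0.00113071]), 'joint_torque': array([-7.96773361e-05, -4.91797256e+01, -4.04739473e-01, -3.12871957e+01,
       -6.39895722e-02,  4.05016704e-02,  1.46535790e-04]), 'position': array([0.28479714, 0.58381099, 0.22170643]), 'tool_rot': array([-7.06604193e-01, -3.06083982e+00,  2.28392335e-03]), 'ft_force': array([0.01209644, 0.66211533, 0.10497484]), 'torque': array([-0.00965837,  0.0188149 , -0.00757917]), 'grip_force': 0.0, 'grip_width': 0.9974773694669485}
```

View pics/top0.png

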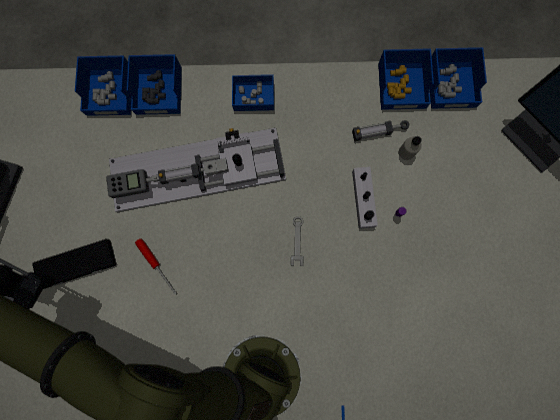

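View pics/scene0.png

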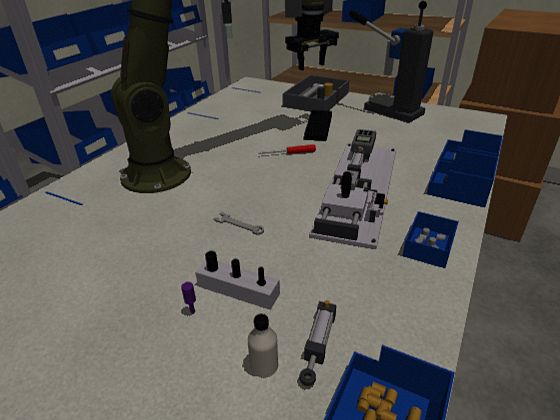

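Candidates for the pin, as scene/top pixels:
- (211,261)/(369,216): rack pin nearest the robot, the widest.
- (236,268)/(366,195): middle.
- (261,275)/(363,176): thin.
- (189,293)/(401,211): the purple look-alike.

I choose the first and check it in a close crop.

Run:
```python
from h import *
a=cv2.imread('pics/top0.png');b=cv2.imread('pics/scene0.png')
c1=cv2.resize(a[120:215,100:290],None,fx=4,fy=4,interpolation=cv2.INTER_CUBIC) #760x380
c2=cv2.resize(a[160:235,345:410],None,fx=2.9,fy=2.9,interpolation=cv2.INTER_CUBIC)
c3=cv2.resize(b[240:315,180:290],None,fx=2.9,fy=2.9,interpolation=cv2.INTER_CUBIC)
o=np.zeros((600,760,3),np.uint8);o[:380]=c1
o[380:380+c2.shape[0],:c2.shape[1]]=c2;o[380:380+c3.shape[0],240:240+c3.shape[1]]=c3
cv2.imwrite('pics/c1.png',np.clip(o.astype(float)*1.5,0,255).astype(np.uint8))
```

```text
(no output)
```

View pics/c1.png

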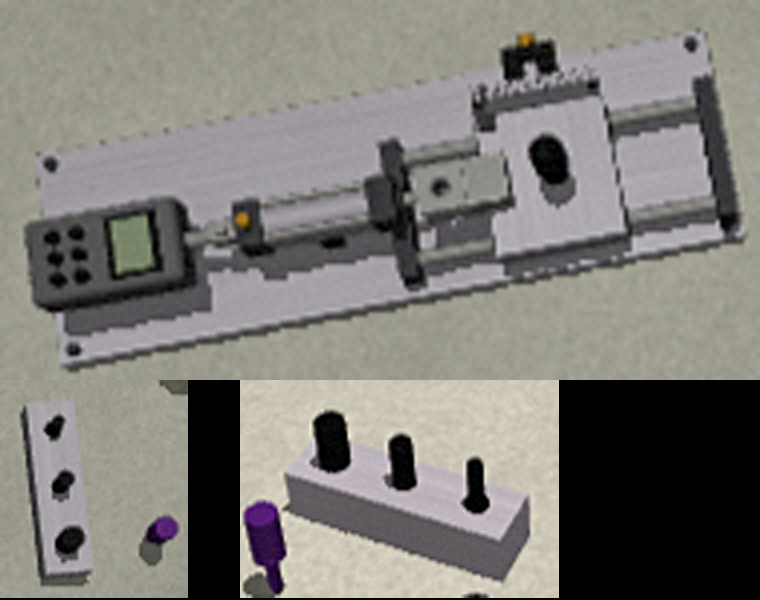

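The crop confirms it: the widest head is at scene (212,269) and the rack end nearest the robot. The fork hole is at top (210,166.5) and the grip at (237,159). The rider notch is at (232,136).

Run:
```python
from h import *
T=lambda x,y:(100+x/4,120+y/4)
print('pin top',at('top0',369.3,215.3,.08),'scene shoulder',at('scene0',212.4,268.5,.044),'scene head top',at('scene0',211,254,.086))
print('hole',at('top0',*T(440,186),.078))
print('grip top',at('top0',*T(549,150),.131),'grip foot',at('top0',*T(556,178),.056))
cs=[at('top0',*T(*p),.015) for p in((51,164),(691,44),(74,350))]
print('corners',cs); d=cs[1]-cs[0]; print('dir -y of rig', np.degrees(np.arctan2(d[1],d[0])))
print('rack', at('top0',345+25/2.9,160+26/2.9,.044),at('top0',345+42/2.9,160+193/2.9,.044))
print('rider',at('top0',*T(530,65),.07))
s=ctrl.get_state();print(R.from_rotvec(s['tool_rot']).as_matrix().round(3))
```

```text
pin top [ 0.4513 -0.3205  0.08  ] scene shoulder [ 0.4546 -0.3241  0.044 ] scene head top [ 0.4561 -0.323   0.086 ]
hole [0.6067 0.1436 0.078 ]
grip top [0.6177 0.0563 0.131 ] grip foot [0.6169 0.0598 0.056 ]
corners [array([0.6472, 0.4605, 0.015 ]), array([ 0.7348, -0.0418,  0.015 ]), array([0.4991, 0.4345, 0.015 ])]
dir -y of rig -80.10723781411728
rack [ 0.5991 -0.2866  0.044 ] [ 0.4235 -0.296   0.044 ]
rider [0.7019 0.0782 0.07  ]
[[-0.899  0.438 -0.001]
 [ 0.438  0.899 -0.001]
 [-0.    -0.001 -1.   ]]
```

Call:
jog_arm(rows="-4.6 -3.15 0 0 0 0 -1;-4.6 -3.15 0 0 0 0 -1;-4.6 -3.15 0 0 0 0 -1;-4.6 -3.15 0 0 0 0 -1;-4.6 -3.15 0 0 0 0 -1")

```text
time: 0.78
position: [0.4233, 0.34, 0.2224]
tool_rot: [0.707, 3.061, 0.0]
ft_force: [0.2, -0.4, 0.9]
grip_width: 1.0
grip_force: 0.0
```

Call:
jog_arm(rows="-4.6 -3.15 0 0 0 0 -1;-4.6 -3.15 0 0 0 0 -1;-4.6 -3.15 0 0 0 0 -1;-4.6 -3.15 0 0 0 0 -1;-4.6 -3.15 0 0 0 0 -1")

```text
time: 1.4
position: [0.5609, 0.0979, 0.2225]
tool_rot: [0.706, 3.061, 0.0]
ft_force: [0.7, 1.1, 0.1]
grip_width: 0.997
grip_force: 0.0
```

Call:
jog_arm(rows="-1.1 -5.3 0 0 0 0 -1;-1.1 -5.3 0 0 0 0 -1;-1.1 -5.3 0 0 0 0 -1;-1.1 -5.3 0 0 0 0 -1;-1.1 -5.3 0 0 0 0 -1")

```text
time: 2.02
position: [0.4928, -0.1644, 0.2225]
tool_rot: [0.706, 3.061, 0.001]
ft_force: [1.0, -0.1, -0.2]
grip_width: 1.0
grip_force: 0.0
```

Call:
jog_arm(rows="-1.1 -5.3 0 0 0 0 -1;-1.1 -5.3 0 0 0 0 -1;-1.1 -5.3 0 0 0 0 -1;0 0 0 0 0 0.18 -1;0 0 0 0 0 0.18 -1")

```text
time: 2.65
position: [0.4528, -0.321, 0.2222]
tool_rot: [-1.255, -2.88, -0.0]
ft_force: [-0.7, 0.5, 0.2]
grip_width: 0.996
grip_force: 0.0
```

Call:
jog_arm(rows="0 0 0 0 0 0.18 -1;0 0 0 0 0 0.18 -1;0 0 0 0 0 0.18 -1;0 0 0 0 0 0.18 -1;0 0 0 0 0 0.18 -1")

```text
time: 3.28
position: [0.4534, -0.32, 0.2223]
tool_rot: [-2.38, -2.05, 0.0]
ft_force: [0.1, -0.3, -0.6]
grip_width: 1.006
grip_force: 0.0
```

Call:
jog_arm(rows="0 0 0 0 0 0.18 -1;0 0 0 0 0 0.18 -1;0 0 0 0 0 0.18 -1;0 0 0 0 0 0.18 -1;0 0 0 0 0 0.18 -1")

```text
time: 3.9
position: [0.4534, -0.32, 0.2223]
tool_rot: [-3.035, -0.811, 0.0]
ft_force: [0.3, -0.4, -0.7]
grip_width: 1.002
grip_force: 0.0
```

Call:
jog_arm(rows="0 0 0 0 0 0.18 -1;0 0 0 0 0 0.17 -1;0 0 0 0 0 0 -1")

```text
time: 4.28
position: [0.4534, -0.32, 0.2223]
tool_rot: [-3.129, -0.282, 0.001]
ft_force: [0.5, 0.0, 0.7]
grip_width: 0.999
grip_force: 0.0
```

Run:
```python
from h import *
snap('wrist','w1'); s=ctrl.get_state(); print(s['position'],s['joint_positions'].round(2),R.from_rotvec(s['tool_rot']).as_matrix().round(3), todo([.455,-.323,.053]))
print(proj('w1',[.455,-.323,.086]),proj('w1',[.455,-.323,.044]))
```

```text
[ 0.45348064 -0.32004665  0.22237042] [-0.26  0.15  0.91  1.72 -0.13  1.33 -0.71] [[ 0.984  0.18  -0.   ]
 [ 0.18  -0.984  0.   ]
 [-0.    -0.    -1.   ]] [ 0.1   0.32 16.94]
[279.  194.2] [278.6 184.9]
```

View pics/w1.png

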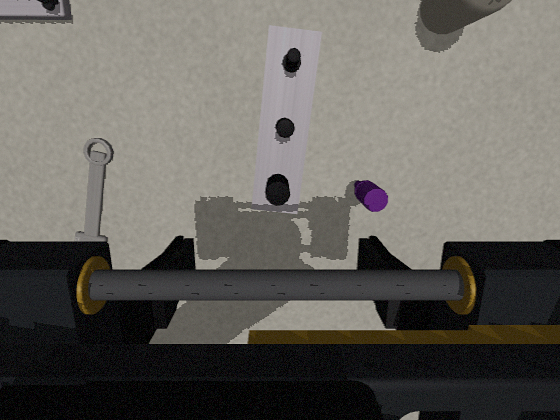

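The wrist view shows the thick pin at (277,190), within about 1 mm of the estimate, and the purple one at (370,195). I go down with the fingers part closed to stay clear of the purple one.

Call:
jog_arm(rows="0.1 0.3 4 0 0 0 -0.4;0 0 4 0 0 0 -0.4;0 0 4 0 0 0 -0.4;0 0 3 0 0 0 -0.4;0 0 1.9 0 0 0 -0.4")

```text
time: 4.95
position: [0.4545, -0.3225, 0.052]
tool_rot: [-3.128, -0.282, 0.002]
ft_force: [0.8, 0.5, 0.2]
grip_width: 0.702
grip_force: 0.0
```

Call:
jog_arm(rows="0 0 0 0 0 0 1;0 0 0 0 0 0 1;0 0 0 0 0 0 1;0 0 0 0 0 0 1;0 0 0 0 0 0 1", force=25)

```text
time: 5.58
position: [0.4555, -0.3227, 0.0542]
tool_rot: [-3.129, -0.279, -0.001]
ft_force: [-1.1, 2.0, 4.0]
grip_width: 0.266
grip_force: 25.0
```

Call:
jog_arm(rows="0 0 -2 0 0 0 1;0 0 -4 0 0 0 1;0 0 -5 0 0 0 1;0 0 -5 0 0 0 1;0 0 0 0 0 0 1")

```text
time: 6.2
position: [0.457, -0.3253, 0.2188]
tool_rot: [3.125, 0.277, 0.013]
ft_force: [0.7, -0.0, -0.7]
grip_width: 0.267
grip_force: 25.0
```

Call:
jog_arm(rows="2.6 -4.8 0 0 0 0 1;2.6 -4.8 0 0 0 0 1;2.6 -4.8 0 0 0 0 1;2.6 -4.8 0 0 0 0 1;2.6 -4.8 0 0 0 0 1")

```text
time: 6.82
position: [0.5404, -0.0623, 0.2134]
tool_rot: [-3.129, -0.278, 0.0]
ft_force: [0.2, 0.2, -0.5]
grip_width: 0.271
grip_force: 25.0
```

Call:
jog_arm(rows="2.6 -4.8 0 0 0 0 1;2.6 -4.8 0 0 0 0 1;2.6 -4.8 0 0 0 0 1;2.5 -4.7 0 0 0 0 1;0 0 0 0 0 0 1")

```text
time: 7.45
position: [0.6075, 0.1488, 0.212]
tool_rot: [-3.127, -0.292, 0.003]
ft_force: [-0.7, 0.4, -1.2]
grip_width: 0.269
grip_force: 25.0
```

Run:
```python
from h import *
s=ctrl.get_state(); print(s['position'],s['ft_force'],s['grip_width'], todo([.607,.1436,.13]))
snap('wrist','w2');snap('scene','s2');snap('top','t2')
print(proj('w2',[.607,.1436,.078]))
for z in(.13,.17):print(proj('s2',[*s['position'][:2],z]))
a=cv2.imread('pics/w2.png');b=cv2.imread('pics/s2.png')
o=np.hstack([a[0:330,80:480],cv2.resize(b[110:220,290:430],(420,330),interpolation=cv2.INTER_CUBIC)])
cv2.imwrite('pics/c2.png',np.clip(o[:,:800].astype(float)*1.5,0,255).astype(np.uint8))
```

```text
[0.60749137 0.14881237 0.2119525 ] [-0.73506811  0.3654336  -1.23485907] 0.26896649199247824 [-0.13  0.51  8.2 ]
[281.  197.2]
[353.5 156.4]
[354.7 143.2]
```

View pics/c2.png

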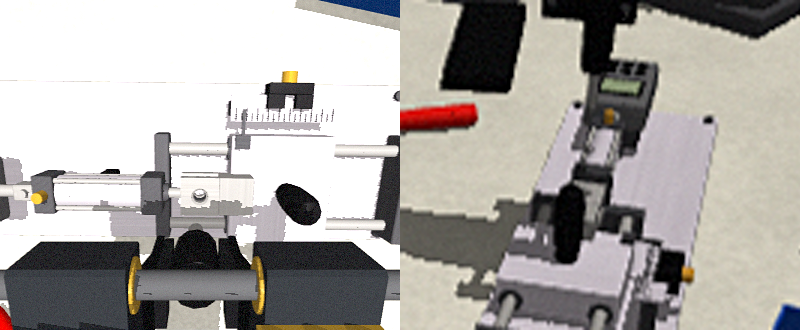

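The view shows the fork hole at wrist (279,195), about 2 px from the estimate, and the rider notch near (369,98). The pin hangs in the fingers at (276,262). I lower the tip to just above the fork and look closely.

Call:
jog_arm(rows="-0.1 0.35 2 0 0 0 1;0 0 3 0 0 0 1;0 0 2.2 0 0 0 1;0 0 0 0 0 0 1;0 0 0 0 0 0 1")

```text
time: 8.22
position: [0.6085, 0.1376, 0.1429]
tool_rot: [-3.129, -0.276, -0.003]
ft_force: [0.1, -0.2, -0.1]
grip_width: 0.272
grip_force: 25.0
```

Run:
```python
from h import *
print('hole w2',at('w2',279,195,.078))
s=ctrl.get_state(); p=s['position'];print(p,s['tool_rot'],s['ft_force'],s['grip_width'])
snap('wrist','w3');snap('scene','s3')
sh=p-[0,0,.009]
print('w3 hole',proj('w3',[.607,.1436,.078]),'tip',proj('w3',p-[0,0,.047]),'head top',proj('w3',p+[0,0,.033]))
print('s3 hole',proj('s3',[.607,.1436,.078]),'tip',proj('s3',p-[0,0,.047]),'shoulder',proj('s3',sh))
a=cv2.imread('pics/w3.png');b=cv2.imread('pics/s3.png')
o=np.hstack([cv2.resize(a[130:290,200:360],(480,480),interpolation=cv2.INTER_CUBIC),cv2.resize(b[120:200,327:380],(318,480),interpolation=cv2.INTER_CUBIC)])
cv2.imwrite('pics/c3.png',np.clip(o.astype(float)*1.3,0,255).astype(np.uint8))
```

```text
hole w2 [0.6087 0.1458 0.078 ]
[0.60845711 0.13761825 0.14286226] [-3.12924046e+00 -2.76102785e-01 -2.62899714e-03] [ 0.05641817 -0.23291229 -0.10994827] 0.2721335223966763
w3 hole [267.  219.6] tip [275.4 227.2] head top [275.3 287.8]
s3 hole [351.3 173.6] tip [351.5 169.1] shoulder [352.6 156.9]
```

View pics/c3.png

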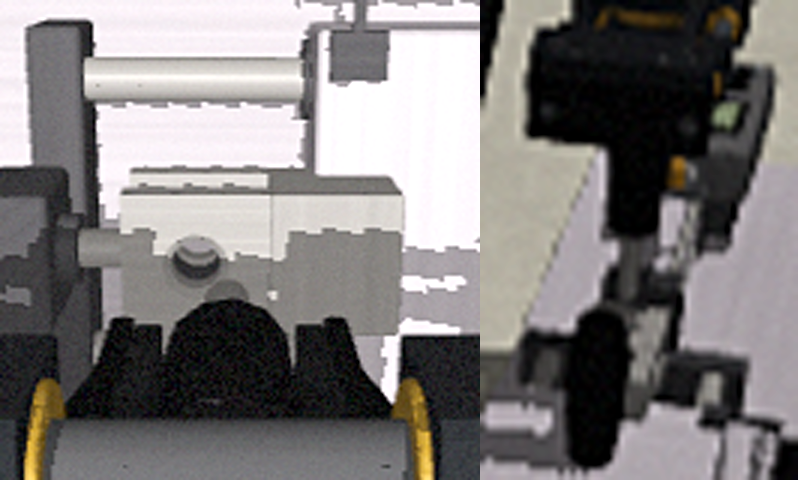

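The hole is at wrist (265.7,216), with the pin tip just below it at (275.7,~227). The pin hangs straight in the fingers.

Run:
```python
from h import *
h=at('w3',265.7,216,.078); print(h, todo(h))
h2=at('w2',279,195,.078)
print('scene of h',proj('s3',h))
```

```text
[0.6095 0.1449 0.078 ] [ 0.18 -0.63  6.52]
scene of h [352.3 173.6]
```

Call:
jog_arm(rows="0.17 -0.67 0 0 0 0 1;0 0 0 0 0 0 1;0 0 0.8 0 0 0 1;0 0 0.8 0 0 0 1;0 0 0 0 0 0 1")

```text
time: 8.95
position: [0.6075, 0.1454, 0.1242]
tool_rot: [3.129, 0.279, -0.003]
ft_force: [-0.1, 0.7, -0.3]
grip_width: 0.27
grip_force: 25.0
```

Call:
jog_arm(rows="0 0 0.5 0 0 0 1;0 0 0.5 0 0 0 1;0 0 0 0 0 0 1")

```text
time: 9.32
position: [0.608, 0.1457, 0.115]
tool_rot: [3.129, 0.279, -0.001]
ft_force: [-1.5, -1.3, -1.0]
grip_width: 0.267
grip_force: 25.0
```

Call:
jog_arm(rows="0 0 0.5 0 0 0 1;0 0 0.5 0 0 0 1;0 0 0 0 0 0 1")

```text
time: 9.7
position: [0.608, 0.1457, 0.105]
tool_rot: [3.129, 0.279, -0.001]
ft_force: [0.7, -0.3, -0.5]
grip_width: 0.27
grip_force: 25.0
```

Call:
jog_arm(rows="0 0 0.5 0 0 0 1;0 0 0.5 0 0 0 1;0 0 0 0 0 0 1")

```text
time: 10.07
position: [0.608, 0.1458, 0.095]
tool_rot: [3.129, 0.279, -0.001]
ft_force: [-0.6, 0.1, -0.1]
grip_width: 0.268
grip_force: 25.0
```

Call:
jog_arm(rows="0 0 0.4 0 0 0 1;0 0 0.3 0 0 0 1;0 0 0 0 0 0 1")

```text
time: 10.45
position: [0.6083, 0.1457, 0.0884]
tool_rot: [3.129, 0.279, 0.0]
ft_force: [0.5, -0.3, -0.6]
grip_width: 0.27
grip_force: 25.0
```

Call:
jog_arm(rows="0 0 0.2 0 0 0 1;0 0 0 0 0 0 1")

```text
time: 10.7
position: [0.6085, 0.1457, 0.0881]
tool_rot: [-3.128, -0.279, -0.0]
ft_force: [-3.7, -1.0, 7.9]
grip_width: 0.269
grip_force: 25.0
```

Contact at 8 N at the seated height, so I release, rise and go to the grip.

Call:
jog_arm(rows="0 0 0 0 0 0 -0.4;0 0 0 0 0 0 -0.4;0 0 0 0 0 0 -0.4;0 0 -2 0 0 0 -0.4;0 0 -3 0 0 0 -0.4")

```text
time: 11.32
position: [0.6079, 0.1455, 0.1374]
tool_rot: [3.129, 0.279, -0.002]
ft_force: [1.5, 1.4, -0.1]
grip_width: 0.681
grip_force: 0.0
```

Call:
jog_arm(rows="0 0 -4 0 0 0 -0.6;0 3 0 0 0 0 -0.6;0 3 0 0 0 0 -0.6;0 2.5 0 0 0 0 -0.6;0 0 0 0 0 0 -0.6")

```text
time: 11.95
position: [0.624, 0.0591, 0.1782]
tool_rot: [3.129, 0.271, 0.003]
ft_force: [0.2, -0.2, 0.9]
grip_width: 0.796
grip_force: 0.0
```

Run:
```python
from h import *
s=ctrl.get_state(); p=s['position'];print(p,s['ft_force'],s['grip_width'])
snap('wrist','w4')
print('grip top pred',proj('w4',[.6236,.0618,.131]),'pin head top',proj('w4',[.609,.1455,.120]),proj('w4',[.609,.1455,.078]))
a=cv2.imread('pics/w4.png')
o=cv2.resize(a[30:310,60:460],(800,560),interpolation=cv2.INTER_CUBIC)
cv2.imwrite('pics/c4.png',o)
```

```text
[0.62401589 0.05908099 0.17818628] [ 0.2047851  -0.19838765  0.93948964] 0.7957372258384978
grip top pred [271.2 227.1] pin head top [150.6 222. ] [169.2 206. ]
```

View pics/c4.png

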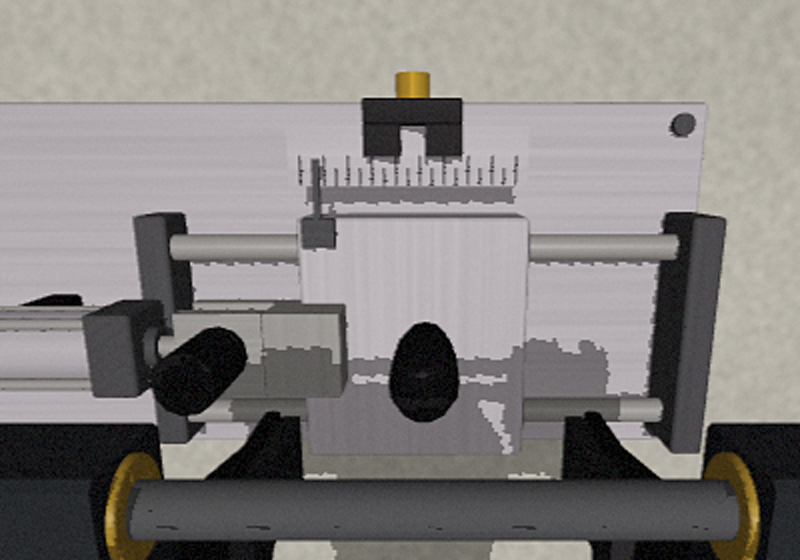

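The pin head looks seated: its top is at crop (185,388) against a prediction of (181,384). The pointer tip is at crop (316,160), the notch middle at (412,143), and the grip is where predicted. I descend on the grip.

Call:
jog_arm(rows="0 0 0 0 0 0 -0.6;0 0 3 0 0 0 -0.6;0 0 3 0 0 0 -0.6;0 0 2.4 0 0 0 -0.6;0 0 1 0 0 0 -0.6")

```text
time: 12.62
position: [0.6222, 0.0639, 0.081]
tool_rot: [-3.128, -0.283, 0.004]
ft_force: [0.9, 0.1, 0.1]
grip_width: 0.804
grip_force: 0.0
```

Call:
jog_arm(rows="0 0 0 0 0 0 1;0 0 0 0 0 0 1;0 0 0 0 0 0 1;0 0 0 0 0 0 1;0 0 0 0 0 0 1", force=50)

```text
time: 13.25
position: [0.6235, 0.0621, 0.0829]
tool_rot: [-3.129, -0.279, -0.001]
ft_force: [1.2, -0.1, -0.2]
grip_width: 0.317
grip_force: 0.0
```

Run:
```python
from h import *
U=lambda x,y:(60+x/2,30+y/2)
d=np.array([.172,-.985,0])
for z in(.05,.06,.066):
    a=at('w4',*U(316,160),z);b=at('w4',*U(412,143),z); print(z,a,b,(b-a)@d,np.linalg.norm(a-at('w4',*U(318,218),z)))
    q=at('w4',*U(300,216),z)-at('w4',*U(524,216),z); print('edge dir',np.degrees(np.arctan2(-q[1],-q[0])))
s=ctrl.get_state();print(s['position'],R.from_rotvec(s['tool_rot']).as_matrix()[:,1].round(3),s['ft_force'])
```

```text
0.05 [0.6912 0.1201 0.05  ] [0.705  0.0811 0.05  ] 0.04078859999999998 0.024117421089328808
edge dir -80.14936940642293
0.06 [0.6914 0.1184 0.06  ] [0.7047 0.0808 0.06  ] 0.03932360000000001 0.02331179958733347
edge dir -80.16563250477114
0.066 [0.6915 0.1174 0.066 ] [0.7045 0.0806 0.066 ] 0.038484 0.02280219287700195
edge dir -80.1475674216384
[0.62346315 0.062062   0.08286997] [ 0.177 -0.984 -0.   ] [ 1.24453521 -0.13965074 -0.2366329 ]
```

Call:
jog_arm(rows="0 0 0 0 0 0 1;0 0 0 0 0 0 1;0 0.4 0 0 0 0 1;0 0.6 0 0 0 0 1;0 0.6 0 0 0 0 1")

```text
time: 13.88
position: [0.6254, 0.0509, 0.0828]
tool_rot: [-3.123, -0.283, 0.002]
ft_force: [-3.6, 9.2, 6.4]
grip_width: 0.283
grip_force: 50.0
```

Call:
jog_arm(rows="0 0.6 0 0 0 0 1;0 0.6 0 0 0 0 1;0 0.6 0 0 0 0 1;0 0.4 0 0 0 0 1;0 0 0 0 0 0 1")

```text
time: 14.5
position: [0.6289, 0.031, 0.0828]
tool_rot: [-3.12, -0.284, 0.003]
ft_force: [-4.4, 11.0, 6.5]
grip_width: 0.288
grip_force: 50.1
```

Run:
```python
from h import *
s=ctrl.get_state(); p=s['position'];print(p,s['ft_force'],s['grip_width'],s['grip_force'])
snap('wrist','w5');snap('top','t5')
print(proj('w5',[.698,.08,.06]),proj('w5',[.613,.11,.12]))
a=cv2.imread('pics/w5.png')
o=np.hstack([cv2.resize(a[0:300,100:400],(400,400)),cv2.resize(a[100:200,200:300],(400,400),interpolation=cv2.INTER_CUBIC)])
cv2.imwrite('pics/c5.png',np.clip(o*1.3,0,255).astype(np.uint8))
```

```text
[0.62890586 0.03103465 0.08279265] [-4.36791968 11.00997614  6.46742516] 0.2883304395016067 50.06816559412982
[209.3 107. ] [ 86.  295.3]
```

View pics/c5.png

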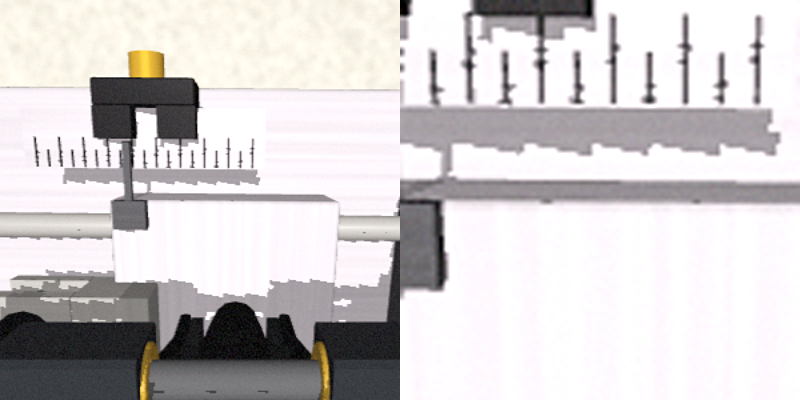

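The pointer tip is at wrist (196,104) and the notch middle at (209.5,94), so about 8 mm remain. The pull force shows that the cylinder is coupled.

Call:
jog_arm(rows="0 0.3 0 0 0 0 1;0 0.3 0 0 0 0 1;0 0.2 0 0 0 0 1;0 0 0 0 0 0 1;0 0 0 0 0 0 1")

```text
time: 15.22
position: [0.63, 0.0246, 0.0828]
tool_rot: [-3.119, -0.286, 0.005]
ft_force: [-6.4, 12.6, 6.9]
grip_width: 0.284
grip_force: 50.1
```

Run:
```python
from h import *
s=ctrl.get_state(); p=s['position'];print(p,s['ft_force'],s['grip_width'],s['grip_force'])
snap('wrist','w6')
a=cv2.imread('pics/w6.png')
o=np.hstack([cv2.resize(a[50:170,140:260],(600,600),interpolation=cv2.INTER_CUBIC),cv2.resize(a[120:320,0:67],(200,600))])
cv2.imwrite('pics/c6.png',np.clip(o*1.3,0,255).astype(np.uint8))
```

```text
[0.63002402 0.02458226 0.08279578] [-6.35296083 12.61048645  6.87893495] 0.28369225274001764 50.094189142109826
```

View pics/c6.png

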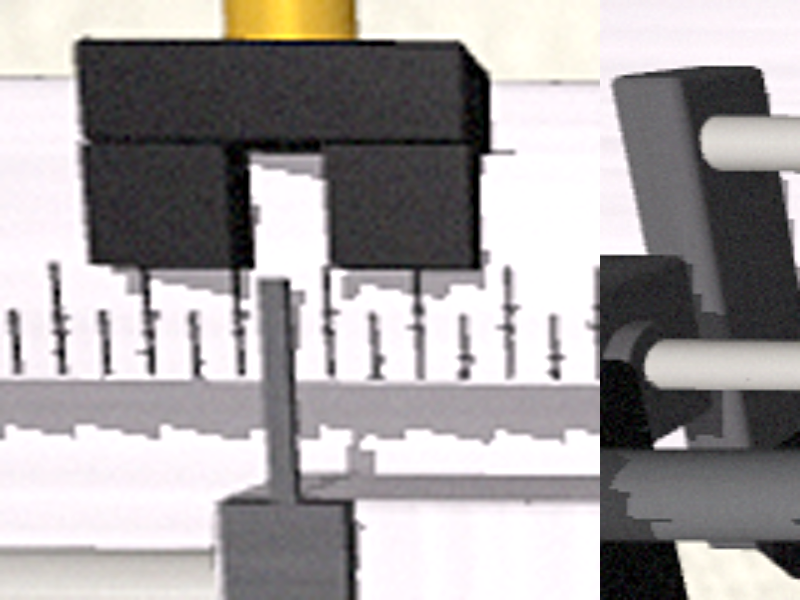

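Run:
```python
from h import *
U=lambda x,y:(60+x/2,30+y/2); V=lambda x,y:(140+x/5,50+y/5)
d=np.array([.1711,-.9853,0]); n=np.array([.9853,.1711,0])
for z in np.arange(.05,.096,.005):
    f=lambda w,p:at(w,*p,z)
    pa=f('w4',U(316,160));pb=f('w6',V(275,279))
    r4=[f('w4',U(x,156)) for x in(364,462)]; r6=[f('w6',V(x,266)) for x in(90,475)]
    g=lambda q:(round(q@d*1e3,1),round(q@n*1e3,1))
    print(round(z,3),'ptr',g(pa),g(pb),'t',round((pb-pa)@d*1e3,1),'rider',[g(q) for q in r4],[g(q) for q in r6])
a=cv2.imread('pics/w6.png')[95:110,150:245].mean(2).astype(int)
print('cols',150); 
for r in(1,3,5,6,12,14): print(95+r,a[r,30:62])
```

```text
0.05 ptr (np.float64(-0.1), np.float64(701.6)) (np.float64(36.9), np.float64(702.1)) t 36.9 rider [(np.float64(20.3), np.float64(703.2)), (np.float64(61.8), np.float64(703.2))] [(np.float64(16.0), np.float64(703.4)), (np.float64(59.7), np.float64(703.7))]
0.055 ptr (np.float64(0.8), np.float64(701.5)) (np.float64(38.2), np.float64(702.1)) t 37.3 rider [(np.float64(20.8), np.float64(703.1)), (np.float64(61.6), np.float64(703.2))] [(np.float64(17.8), np.float64(703.2)), (np.float64(60.3), np.float64(703.6))]
0.06 ptr (np.float64(1.6), np.float64(701.5)) (np.float64(39.4), np.float64(701.9)) t 37.7 rider [(np.float64(21.3), np.float64(703.1)), (np.float64(61.4), np.float64(703.1))] [(np.float64(19.5), np.float64(703.1)), (np.float64(61.0), np.float64(703.5))]
0.065 ptr (np.float64(2.4), np.float64(701.5)) (np.float64(40.6), np.float64(701.8)) t 38.1 rider [(np.float64(21.8), np.float64(703.0)), (np.float64(61.2), np.float64(702.9))] [(np.float64(21.3), np.float64(703.0)), (np.float64(61.5), np.float64(703.4))]
0.07 ptr (np.float64(3.3), np.float64(701.4)) (np.float64(41.8), np.float64(7
[... 1572 characters left out ...]
6  38  45  43  46  33  41]
98 [ 37  41  44  39  43  37  23  11  16  10  26 194 202 198 200 198 200 201
 200 199 199 199 201 200 208 130  31  43  43  45  45  44]
100 [ 42  35  41  34  45  33  22   9   6   7  28 195 204 201 199 201 200 203
 202 200 201 201 201 202 210 129  31  37  42  40  43  47]
101 [ 35  41  36  42  38  42   9  14  17   4  35 194 205 200 201 201 201 203
 200 202 201 201 200 202 209 131  30  42  42  45  46  43]
107 [124 123 122 125 126 128  82  15 115 124 195 137  81  85  88  88  66  29
 195 209 204 201 202 204 140  32 191 207 155 123 122 122]
109 [196 199 201 201 205 208 142  41 113 119 193 154  98  88  83  90  77  34
 118 127 117 189 202 202 158  71 190 206 152 121 118 193]
```

Call:
jog_arm(rows="0 0.1 0 0 0 0 1;0 0.09 0 0 0 0 1;0 0 0 0 0 0 1;0 0 0 0 0 0 1;0 0 0 0 0 0 1")

```text
time: 15.9
position: [0.6303, 0.0233, 0.0827]
tool_rot: [-3.118, -0.286, 0.005]
ft_force: [-5.5, 14.1, 6.7]
grip_width: 0.283
grip_force: 50.1
```

Run:
```python
from h import *
s=ctrl.get_state(); p=s['position'];print(p,s['ft_force'],s['grip_width'],s['grip_force'],s['qd'].round(4).max())
snap('wrist','w7');snap('scene','s7')
a=cv2.imread('pics/w7.png');g=a.mean(2).astype(int)
for r in(100,107,109):print(r,g[r,175:207])
b=cv2.imread('pics/s7.png')
o=np.hstack([cv2.resize(a[60:140,140:240],(500,400),interpolation=cv2.INTER_CUBIC),cv2.resize(b[140:240,310:385],(300,400),interpolation=cv2.INTER_CUBIC)])
cv2.imwrite('pics/c7.png',np.clip(o*1.3,0,255).astype(np.uint8))
```

```text
[0.63025087 0.02328307 0.08274593] [-5.50212387 14.05401081  6.69363483] 0.28321120588918 50.10580957867205 0.0016
100 [ 41  43  34  38  33  40  38  41  36  10   9  19   0  60 192 204 200 201
 201 200 199 198 200 200 201 202 205 163  82  38  38  38]
107 [151 121 122 121 126 125 124 125 112  44  59 117 122 188 199 203 152  94
  86  87  89  76  31 190 202 201 204 120 110 194 205 154]
109 [196 197 195 197 199 201 204 202 211 125  31 114 118 186 199 202 151  95
  87  88  92  76  29 155 196 201 206 124  61 190 204 152]
```

View pics/c7.png

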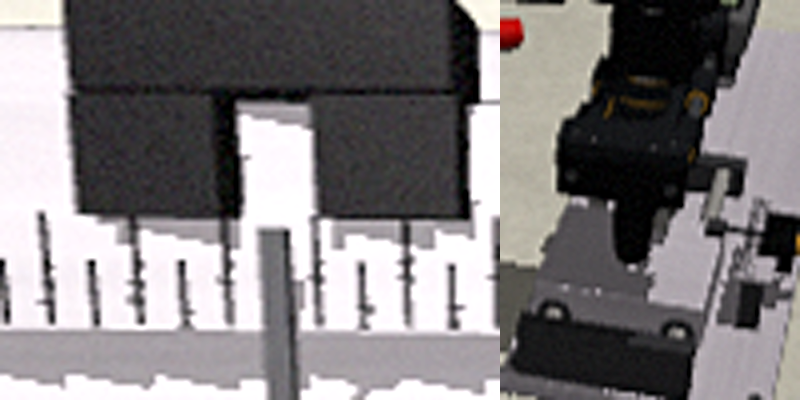

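Call:
jog_arm(rows="0 0.06 0 0 0 0 1;0 0 0 0 0 0 1;0 0 0 0 0 0 1;0 0 0 0 0 0 1;0 0 0 0 0 0 1")

```text
time: 16.62
position: [0.6303, 0.0228, 0.0828]
tool_rot: [-3.118, -0.286, 0.005]
ft_force: [-7.0, 13.9, 6.6]
grip_width: 0.284
grip_force: 50.1
```

Run:
```python
from h import *
snap('wrist','w8');g=cv2.imread('pics/w8.png').mean(2).astype(int)
for r in(100,107):print(r,g[r,175:207])
a=cv2.imread('pics/w8.png');t=snap('top','t8')['img']
print(proj('w8',[.6158,.1065,.12]),proj('w8',[.6158,.1065,.078]))
o=np.hstack([cv2.resize(a[150:340,0:190],(400,400),interpolation=cv2.INTER_CUBIC),cv2.resize(t[125:205,190:270],(400,400),interpolation=cv2.INTER_CUBIC)])
cv2.imwrite('pics/c8.png',np.clip(o*1.6,0,255).astype(np.uint8))
```

```text
100 [ 32  36  41  38  41  33  39  24   5  14   4  19  21 193 204 201 199 200
 199 201 201 201 201 201 201 204 187 105  28  37  31  46]
107 [121 122 122 123 120 124 125 130  67  23 116 124 191 199 199 202 153  93
  85  86  91  74  31 191 203 203 136  76 191 205 151 121]
[ 75.  290.2] [120.8 250.6]
```

View pics/c8.png

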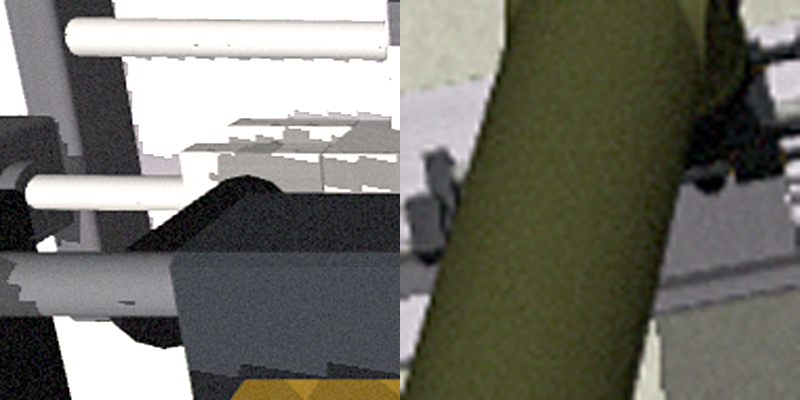

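Run:
```python
from h import *
c=np.array([.609,.1455,0])+.0393*np.array([.1711,-.9853,0])
n=np.array([.9853,.1711,0]);d=np.array([.1711,-.9853,0])
for z in(.078,.083,.088):print(z,[proj('w8',c+n*.012*np.cos(a)+d*.012*np.sin(a)+[0,0,z]) for a in(-.8,0,.8)],
 'head top low', proj('w8',c-n*.012+[0,0,z+.042]))
k=np.array([.609,.1455,0])+.0393*d
print('fork far-left corner',proj('w8',k+n*.018-d*.018+[0,0,.078]), 'seen',(182*.475,150+150*.475))
```

```text
0.078 [array([102.7, 236.1]), array([117.7, 230. ]), array([134.3, 236.5])] head top low [ 78.5 314.9]
0.083 [array([ 97.8, 239.5]), array([113.2, 233.3]), array([130.3, 240. ])] head top low [ 71.6 321.9]
0.088 [array([ 92.6, 243.1]), array([108.4, 236.7]), array([126. , 243.6])] head top low [ 64.1 329.4]
fork far-left corner [ 82.8 219. ] seen (86.45, 221.25)
```

The pin is seated: the shoulder's far edge is at wrist (120,234), against (121,232) expected. The pointer is centred in the notch and the grip is held at 50 N, so I hand in.

```bash
python3 -c "
from h import *
print(ticket.close_job())"
```

```text
the job is handed in; nothing more can be done
None
```

I handed the job in with the thickest pin fully down through the fork and rod eye and the arm still gripping the carriage at 50 N. The wrist camera puts the pointer within about 1 mm of the notch middle. The result of the judging was not shown.

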